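# Hang the keyhole tool shelf on the porch rail

### The job

Pick up the little aluminium tool shelf, pass the wide part of its keyhole over the screw head on the white porch rail, then push it straight down along the rail, over the ridges that catch the sprung head, until the screw is fully home at the top of the narrow slot; seat it there with a firm push of 15 to 20 N and let go, the shelf level and flat against the rail. The screw was driven by hand, a few millimetres high or low, so feel for the opening and for the stop, never forcing the shelf with more than about 25 N, and leave the tray, bowl, mallet and wrench where they are.

Things in the scene. Friction and masses are not known exactly. Their poses are not given: they have to be found in the camera images.
- bracket: loose aluminium tool shelf, about 0.25 kg, standing on the ledge. Origin: middle of the lower edge of its back plate's back face. Axes: z up, +x out of the back (goes against the rail), y along the width. Back plate 70 wide, 126 high, 4 thick (x -4 to 0); a shelf 70 wide, 4 thick runs forward at the bottom to x -70 with a 16 high lip at the front
- bracket_hole (a point): centre of the keyhole's wide opening, on the plate's back face: (0, 0, 96) mm in the shelf's frame, same axes. The opening is 16.5 x 16.5 (y -8.25 to 8.25, z 87.75 to 104.25) with 45 degree cut corners of about 4 mm; the upper ones lead into the slot
- bracket_seat (a point): where the screw's axis lies when the shelf is fully home: (0, 0, 114.25) mm in the shelf's frame on the back face, 18.25 above bracket_hole. The slot is 7 wide (y -3.5 to 3.5), runs up from the opening and ends at z 116.5. On the plate's front a ridge 4.5 high, z 106.4 to 108.4, stands on each side of the slot: the sprung head must ride over both to come home
- rail: fixed white painted rail section, 340 long, 36 thick, on two low feet; its top edge is 160 above the ledge, the board's lower edge 20. Origin at ledge height under the middle of its front face. Own axes: x points into the board (the front face is the plane x = 0, the free side is x < 0), y along the board, z up. Its place and heading vary
- screw_point (a point): the spot on the rail's front face, 140 above the ledge, mid rail, axes as the rail's, where the screw was meant to go. It was driven by hand: its axis lies up to 5.5 mm above or below this spot (not told; sideways it is true). It stands out along -x: shank 4.5 across, head 14 across, outer end 10.5 off the face; under the head a 45 degree cone, 4.3 off the face at the shank, 9 at the rim
- tray: bystander: red plastic parts tray with clip-on lid, 158 x 116 x 48, origin at the centre of its underside
- bowl: bystander: white ceramic bowl, 120 across, 50 high, origin at the centre of its underside
- mallet: bystander: mallet with black rubber tips lying flat, handle along its x axis from -150 to 40, 106 wide head at x 55, 48 high
- wrench: bystander: flat steel cone wrench 180 long lying along its x axis, origin under its middle
- bracket_grip (a point): top edge of the shelf's upright central rib, the place to grip from above: (-48, 0, 84) mm in the shelf's frame, same axes. The rib is 10 thick (y -5 to 5), x -66 to -4, and stands on the shelf up to z 84
- screw (a joint): how far the screw's head is drawn out of the rail against its spring, 0 to 5 mm (3 N preload, 0.5 N per mm; rigid when pushed inwards). 0 at the start, 1 to 2.5 mm while the head rides over the slot's ridges, which takes a steady push of 5 to 10 N down on the shelf, and 0 again once it has dropped behind them; then under 1 mm is left until the shank meets the slot's end, a hard stop
There are look-alikes about, which are no part of the job. Several things have the shape of the bracket; the one meant has the colours described above.

How it is judged:
By the outcome, as a careful person would: the job done as asked, in the order asked, and still so for the second after the job is handed in, with the robot touching nothing.
It also fails if it takes over 67 s, if anything falls off the work surface, if the arm or the gripper's body presses on something with over 40 N, if the wrist force passes 120 N, or if a joint passes its speed limit or range.

### The arm

A 6-joint arm with a two-finger parallel gripper is mounted at the origin on the work surface. World frame = base frame: x ahead of the robot, y to its left, z up, the work surface at z = 0. Lengths are in m, angles in rad, forces in N, time in s.
With the tool pointing down it reaches from about 0.25 to 0.85 m from the base axis. Payload 12.5 kg.
Tool frame: the origin (TCP) lies midway between the tips of the shut fingers; the grasp point (between the pads) lies 19 mm behind it; z points along the fingers, y is the line along which they close (so a half turn about z gives the same grasp; the last joint's range is limited). The gripper opens to 93 mm and grips with 3 to 60 N. Pads are 15 mm wide; open, the fingers measure 128 mm over their backs; the gripper's body (75 mm by 188 mm) begins 65 mm behind the grasp point.
Start: joints at [-1.358, 0.351, 1.652, -0, 1.139, -0.085], TCP at [0.161, -0.526, 0.219] pointing down, gripper open.
Joint ranges: [-2.75, 2.75], [-0.79, 2.1], [0.01, 2.65], [-1.57, 4.71], [0.07, 3.14], [-2.87, 2.87]. Speed limits (rad/s): [2.22, 2.22, 2.79, 3.14, 3.14, 3.14].

### API

Orientations are given as a rotation vector (axis times angle).
In Python, from cell import status, get_image, workorder, finder gives the robot as it stands.
- The arm moves only by the tool play_rows, never from a script. Its argument "rows" is a list that holds one entry, the list of rows, each a list of 4 numbers: the shift along the tool's x, y, z in mm, then the turn about the tool's z in rad. In form: [[[dx, dy, dz, turn], ...]]. A call has 1 to 20 rows; each row is the pose to reach, as a shift and turn from the pose commanded when the call began, along the tool's axes at that moment; what a row does not reach only later rows make up. A row lasts 1/12 s, in which the tool goes at most 41.7 mm and 7.16 degrees, less where a joint would pass 70% of its speed; a pose out of reach is approached as far as the arm can. A call with a gripper value outside its range is refused whole. "claw" is the opening in per cent of the stroke, from 0 (shut) to 100 (fully open), set as the call begins (left out, the last holds). The fingers move at their own pace and stop on an object; the grip force is fixed at half the most. Time passes only in rows, so rows that repeat a pose let the fingers close. It gives the time, the measured TCP pose, the force, the opening and the grip force at its end, in the units of the state.
- status.read_state(): the state, without advancing time (a new reading comes with each control period).
- get_image(name): name is "scene" or "top" or "wrist"; returns a dict with "pixels" (384x512x3 uint8, red, green, blue), "mtx" (3x3 intrinsics, pixels), "origin" and "rotation" of the camera in the world; the wrist camera has in their place "T_tool_cam" (4x4, takes a point from camera to tool coordinates, whose origin is the TCP and whose axes are the flange's). Camera axes: x right, y down, z forward; pixel columns grow to the right and rows downward; lengths in m; the calibration is good to about 2 mm. A picture is of the moment at which its call begins: read the wrist's pose just before it. There is no depth.
- workorder.sign_off(): hands the job in; it is judged then, once.
Trained networks look in a picture, given as the dict that the camera call returned (one of the last four; its "shot" number tells which), for a name from the list of things; names that differ only in an ending like _2 or _b are one class to them, and where a whole thing is asked for, a point or a joint stands for the part that bears it (a point fixed in the world has none). Each returns a list of dicts, best first, with "score" (0 to 1); they miss things now and then, are a little off and sometimes report something else, mostly with a low value. They report only what shows in the picture. A call takes as long as a camera call. They do not tell look-alikes from the thing itself.
- finder.boxes_of(label, picture): "rect" ([left, top, width, height] in pixels, round what is visible of it).
- finder.masks_of(label, picture): "region" (384x512 bool, what is visible of it) and "rect" ([left, top, width, height] in pixels, round what is visible of it).
- finder.mark_of(label, picture): "location" ([column, row] in pixels: a listed point, or the origin of a listed thing).
The state is a dict: "t": time; "joint_positions": joint angles; "dq": joint speeds; "effort": joint torques, N m; "tool_pos": TCP position; "orientation": TCP orientation; "ft_force": force on the tool from outside, world axes, zero at the start; "wrist_torque": the same for the moment, N m; "width": opening from 0.0 (shut) to 1.0 (fully open); "grip_force": force on a finger pad.
Only numpy, scipy, OpenCV 4.12 (cv2) and the standard library are available. Lean on these libraries where they do the work, as an engineer would, in place of code of your own. Each camera call takes 0.05 s, during which the arm holds its last target. There are 200 camera calls.

## Working session

There is one attempt and no reset: what is moved stays moved. The work goes in short steps, Python scripts to look and compute and a tool call to move; the robot and the scene stay as the last step left them, time stands still between calls to the robot, and variables do not carry over. Pictures are saved under pics/ and viewed, at most 10 in all, crops included, and the job is handed in when it is done.

Besides the shell and the picture viewer there is one more tool, called after "Call:" by a JSON object that holds its "method" and its "body". play_rows: Moves the arm, as the interface text tells. Its arguments: {"type":"object","properties":{"rows":{"type":"array","items":{"type":"array","items":{"type":"array","items":{"type":"number"}}}},"claw":{"type":"number"}},"required":["rows"]}

```bash
mkdir -p pics; ls; cat > h.py <<'E'
import numpy as np,cv2
from cell import status,get_image,workorder,finder
from scipy.spatial.transform import Rotation as R
def ray(im,px,st=None):
    K=np.array(im["mtx"]);d=np.linalg.inv(K)@np.array([px[0],px[1],1.])
    if "T_tool_cam" in im:
        T=np.array(im["T_tool_cam"]);Rt=R.from_rotvec(st["orientation"]).as_matrix()
        o=np.array(st["tool_pos"])+Rt@T[:3,3];d=Rt@T[:3,:3]@d
    else: o=np.array(im["origin"]);d=np.array(im["rotation"])@d
    return o,d/np.linalg.norm(d)
def atz(im,px,z,st=None):
    o,d=ray(im,px,st);return o+d*(z-o[2])/d[2]
def tri(rs):
    A=0;b=0
    for o,d in rs:
        P=np.eye(3)-np.outer(d,d);A=A+P;b=b+P@o
    return np.linalg.solve(A,b)
def proj(im,p):
    c=np.array(im["rotation"]).T@(np.array(p)-im["origin"]);u=np.array(im["mtx"])@c;return u[:2]/u[2]
E
python3 - <<'E'
from h import *
s=status.read_state();print(s)
for n in("scene","top"):
    im=get_image(n);cv2.imwrite(f"pics/{n}.png",im["pixels"][...,::-1]);print(n,np.array(im["origin"]))
    for l in("bracket","bracket_hole","bracket_seat","bracket_grip","rail","screw_point","screw","mallet","tray","bowl","wrench"):
        r=finder.mark_of(l,im) if l!="screw" else finder.boxes_of(l,im)
        print(l,[(np.round(q.get("location",q.get("rect")),1).tolist(),round(q["score"],2)) for q in r[:5]])
E
python3 -c "
import cv2,numpy as np
a=cv2.imread('pics/scene.png');b=cv2.imread('pics/top.png')
cv2.imwrite('pics/a1.png',cv2.resize(a,(800,600)));cv2.imwrite('pics/a2.png',cv2.resize(b,(800,600)))"
```

```text
pics
{'t': 0.0, 'joint_positions': array([-1.35759362e+00,  3.51247684e-01,  1.65242991e+00,  5.35566806e-06,
        1.13912122e+00, -8.46111304e-02]), 'dq': array([-1.85549287e-03, -6.72086547e-04, -8.25814447e-05, -2.40752478e-03,
        2.79752612e-04,  6.66291082e-04]), 'effort': array([-5.75981085e-04, -4.97328258e+01, -2.85260707e+01,  6.99336687e-02,
        2.56791164e-02, -1.03756386e-04]), 'tool_pos': array([ 0.16133165, -0.52543529,  0.21809296]), 'orientation': array([-3.10563714e+00, -4.65895902e-01,  1.14065812e-04]), 'ft_force': array([ 0.02773802, -1.31610806,  0.11332689]), 'wrist_torque': array([-0.00135994, -0.02085623, -0.04246104]), 'grip_force': 0.0, 'width': 0.9978521293711762}
scene [0.9101667  0.50982246 0.87832728]
bracket [([200.1, 181.2], 0.98), ([324.2, 198.1], 0.86), ([289.0, 170.3], 0.86), ([266.6, 213.6], 0.67)]
bracket_hole [([269.2, 184.1], 0.94), ([290.3, 143.9], 0.92), ([325.2, 171.7], 0.88), ([193.1, 151.2], 0.75), ([352.6, 302.0], 0.49)]
bracket_seat [([324.5, 166.7], 0.91), ([269.8, 177.7], 0.87), ([291.6, 136.8], 0.72), ([195.7, 143.7], 0.64)
[... 458 characters left out ...]
, 0.95), ([297.9, 253.7], 0.95), ([253.3, 203.1], 0.7), ([326.1, 166.1], 0.59)]
bracket_hole [([244.5, 269.5], 0.91), ([300.4, 259.8], 0.76), ([254.0, 199.3], 0.72), ([329.6, 156.2], 0.57)]
bracket_seat [([307.4, 258.6], 0.91), ([245.3, 266.4], 0.86), ([253.8, 201.1], 0.72), ([335.2, 153.3], 0.64)]
bracket_grip [([288.1, 278.5], 0.95), ([311.3, 152.2], 0.87), ([221.7, 272.2], 0.69), ([272.2, 205.7], 0.57)]
rail [([108.5, 200.3], 0.59), ([255.0, 199.3], 0.3)]
screw_point [([84.5, 191.9], 0.87)]
screw []
mallet [([287.9, 119.7], 0.73)]
tray [([390.2, 185.9], 0.58), ([273.2, 205.9], 0.47), ([85.4, 190.0], 0.16)]
bowl [([362.9, 268.2], 0.8)]
wrench [([203.2, 120.9], 0.81), ([86.2, 187.1], 0.23)]
```

View pics/a1.png

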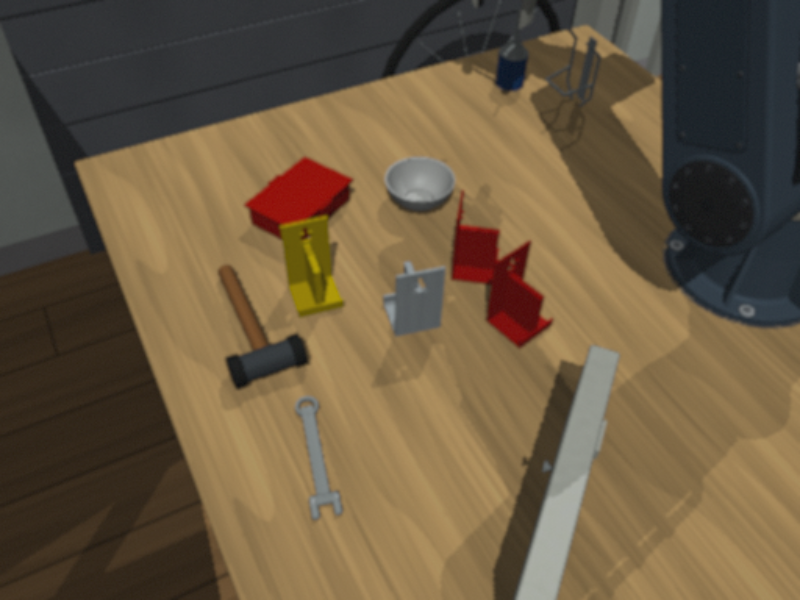

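View pics/a2.png

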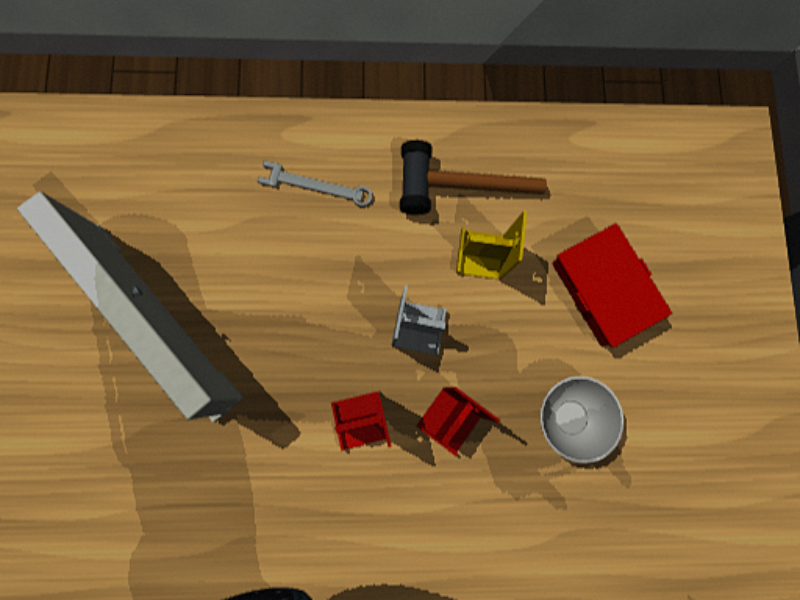

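Scene: four bracket-shaped things – yellow (200,170), two reds (303,160) and (332,190), and bare aluminium (266,192) [top view (269,208)]. The aluminium one fits the description. The rail is at the lower right with its screw at about (350,298), top view (88,186). Next I fit the poses by silhouette and check them on an enlarged crop.

```bash
cat > fit.py <<'E'
from h import *
from scipy.optimize import minimize
def box(x0,x1,y0,y1,z0,z1): return np.array([[x,y,z] for x in(x0,x1) for y in(y0,y1) for z in(z0,z1)])/1000
BR=[box(-4,0,-35,35,0,126),box(-70,0,-35,35,0,4),box(-70,-66,-35,35,0,16),box(-66,-4,-5,5,0,84)]
RL=[box(0,36,-170,170,20,160)]
S=4
def W(p,v):
    c,s=np.cos(p[2]),np.sin(p[2]);v=np.atleast_2d(v)
    return np.c_[p[0]+c*v[:,0]-s*v[:,1],p[1]+s*v[:,0]+c*v[:,1],v[:,2]]
def P(im,w):
    c=(w-im["origin"])@np.array(im["rotation"]);u=c@np.array(im["mtx"]).T;return u[:,:2]/u[:,2:]
def render(im,parts,p):
    m=np.zeros((384*S,512*S),np.uint8)
    for b in parts:
        h=cv2.convexHull(((P(im,W(p,b))+.5)*S).astype(np.float32))
        cv2.fillConvexPoly(m,np.round(h).astype(np.int32),255)
    return cv2.resize(m,(512,384),interpolation=cv2.INTER_AREA)/255.
def cost(p,ims,ms,parts): 
    return sum(1-np.minimum(r,m).sum()/np.maximum(r,m).sum() for r,m in((render(i,parts,p),m) for i,m in zip(ims,ms)))
def fit(p0,*a):
    best=None
    for st in((.03,.03,.3),(.01,.01,.08),(.004,.004,.03)):
        sim=np.vstack([p0]+[np.array(p0)+np.eye(3)[k]*st[k] for k in range(3)])
        r=minimize(cost,p0,args=a,method="Nelder-Mead",options=dict(initial_simplex=sim,xatol=1e-5,fatol=1e-5));p0=r.x
    return r.x,r.fun
E
cat > m1.py <<'E'
from fit import *
ims=[get_image("scene"),get_image("top")]
def pick(l,im,px):
    c=[q for q in finder.masks_of(l,im) if q["region"][int(px[1])-6:int(px[1])+7,int(px[0])-6:int(px[0])+7].any()]
    print(l,[(q["rect"],round(q["score"],2)) for q in c]);return c[0]["region"].astype(float)
mb=[pick("bracket",ims[0],(268,192)),pick("bracket",ims[1],(268,208))]
mr=[pick("rail",ims[0],(365,290)),pick("rail",ims[1],(75,190))]
o=atz(ims[1],(255,203),.06);g=atz(ims[1],(272.2,205.7),.084)
print("origin/grip",o,g)
yaw=np.arctan2(*(o-g)[1::-1])
pb,fb=min((fit([o[0],o[1],yaw+d],ims,mb,BR) for d in(0,-.2,.2)),key=lambda r:r[1]);print("bracket",pb,fb)
a=atz(ims[1],(84.5,191.9),.14)
e1=atz(ims[1],(13,133),.16);e2=atz(ims[1],(122,267),.16);t=e1-e2;yr=np.arctan2(t[1],t[0])-np.pi/2
print(a,e1,e2)
c=[fit([a[0],a[1],yr+d],ims,mr,RL) for d in(0,np.pi)];print("rail",c)
pr=min(c,key=lambda r:r[1])[0]
for i,n in enumerate("st"):
    v=ims[i]["pixels"][...,::-1].copy()
    sc=4;v=cv2.resize(v,None,fx=sc,fy=sc,interpolation=cv2.INTER_CUBIC)
    for parts,p in((BR,pb),(RL,pr)):
        for b in parts:
            q=((P(ims[i],W(p,b))+.5)*sc).astype(int)
            for j in range(8):
                for k in(1,2,4):
                    if not j&k: cv2.line(v,tuple(map(int,q[j])),tuple(map(int,q[j|k])),(0,255,0),1)
    cv2.imwrite(f"pics/fit_{n}.png",v)
v1=cv2.imread("pics/fit_s.png")[620:920,950:1350];v2=cv2.imread("pics/fit_t.png")[700:1000,940:1340]
r1=cv2.imread("pics/fit_s.png")[860:1536,1280:1640];r2=cv2.imread("pics/fit_t.png")[450:1126,20:640]
cv2.imwrite("pics/fit.png",np.vstack([np.hstack([v1,v2]),np.hstack([cv2.resize(r1,(400,300)),cv2.resize(r2,(400,300))])]))
np.save("pb.npy",pb);np.save("pr.npy",pr)
E
python3 m1.py
```

```text
bracket [([245.0, 167.1, 42.0, 50.4], 0.66)]
bracket [([254.1, 181.3, 27.0, 46.9], 0.56)]
rail [([325.6, 221.6, 71.8, 161.3], 0.91)]
rail [([12.1, 123.8, 145.1, 148.7], 0.97)]Traceback (most recent call last):
  File "m1.py", line 8, in <module>
    o=atz(ims[1],(255,203),.06);g=atz(ims[1],(272.2,205.7),.084)
  File "h.py", line 12, in atz
    o,d=ray(im,px,st);return o+d*(z-o[2])/d[2]
                                          ~^^^
IndexError: invalid index to scalar variable.
```

```bash
sed -i 's/^def ray/def rm(im): return R.from_rotvec(np.ravel(im["rotation"])).as_matrix() if np.size(im["rotation"])==3 else np.array(im["rotation"])\ndef ray/; s/np.array(im\["rotation"\])@d/rm(im)@d/; s/np.array(im\["rotation"\]).T@/rm(im).T@/' h.py; sed -i 's/np.array(im\["rotation"\])/rm(im)/' fit.py; python3 m1.py
```

```text
bracket [([246.0, 166.5, 41.9, 49.2], 0.6)]
bracket [([253.0, 191.8, 30.1, 37.1], 0.58)]
rail [([327.2, 223.7, 68.8, 159.6], 0.95)]
rail [([9.1, 124.6, 148.0, 146.0], 0.89)]
origin/grip [ 0.53566256 -0.11838135  0.06      ] [ 0.52665296 -0.1540134   0.084     ]
bracket [ 0.53653864 -0.11638586  1.3633223 ] 0.1602115084199679
[0.54725432 0.21550228 0.14      ] [0.65822424 0.34903484 0.16      ] [0.40527053 0.12968433 0.16      ]
rail [(array([ 0.53017167,  0.24364685, -0.85421964]), np.float64(0.11346762902340146)), (array([0.55279856, 0.21597811, 2.28738072]), np.float64(0.11015910511149396))]
```

View pics/fit.png

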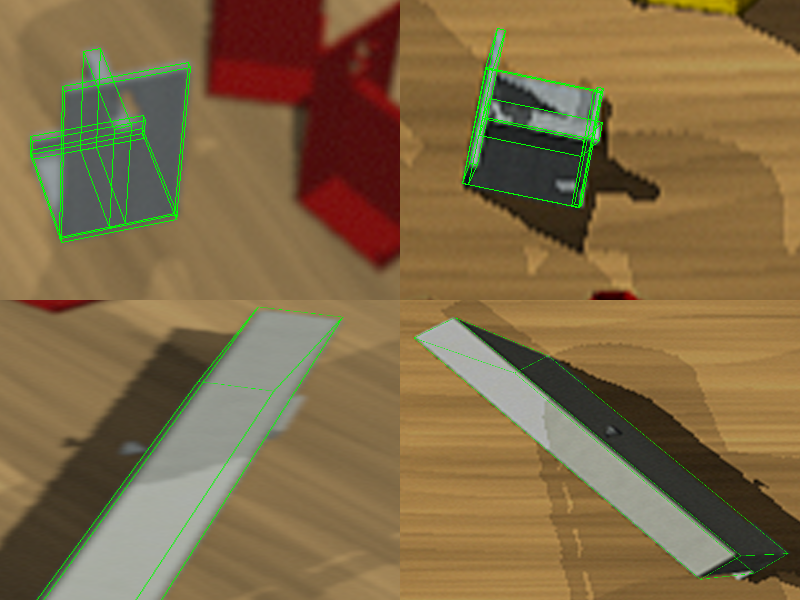

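The green outlines sit on the aluminium bracket at about (268,192) (light grey, keyhole visible) and on the rail. The face with the screw points towards the bracket, so rail yaw is 2.287. Next I move to hover above the rib.

```bash
cat >> h.py <<'E'
def go(x,y,z,yaw,s=None):
    s=s or status.read_state();M=R.from_rotvec(s["orientation"]).as_matrix()
    d=M.T@(np.array([x,y,z])-s["tool_pos"])*1000
    y0=np.arctan2(M[1,0],M[0,0]);t=-((yaw-y0+np.pi)%(2*np.pi)-np.pi)
    print("shift",np.round(d,1),"turn",round(t,4),"yaw now",round(y0,4),"tiltz",np.round(M[:,2],4))
E
python3 - <<'E'
from fit import *
p=np.load("pb.npy");g=W(p,[-.046,0,0])[0];print(g)
go(g[0],g[1],.26,p[2])
E
```

```text
[ 0.52706316 -0.16139936  0.        ]
shift [ 456.5 -241.1  -41.4] turn -1.0655 yaw now 0.2978 tiltz [ 0. -0. -1.]
```

Call:
{"method": "play_rows", "body": {"rows": [[[0,0,-41,0],[456.5,-241,-41,-1.0655],[456.5,-241,-41,-1.0655],[456.5,-241,-41,-1.0655],[456.5,-241,-41,-1.0655],[456.5,-241,-41,-1.0655],[456.5,-241,-41,-1.0655],[456.5,-241,-41,-1.0655],[456.5,-241,-41,-1.0655],[456.5,-241,-41,-1.0655],[456.5,-241,-41,-1.0655],[456.5,-241,-41,-1.0655],[456.5,-241,-41,-1.0655],[456.5,-241,-41,-1.0655],[456.5,-241,-41,-1.0655],[456.5,-241,-41,-1.0655],[456.5,-241,-41,-1.0655],[456.5,-241,-41,-1.0655]]], "claw": 100}}

```text
t: 3.3
tool_pos: [0.5264, -0.1624, 0.2597]
orientation: [-2.441, -1.978, 0.0]
ft_force: [-0.3, 0.1, -0.5]
width: 0.999
grip_force: 0.0
```

```bash
cat > m2.py <<'E'
from fit import *
s=status.read_state();im=get_image("wrist")
p=np.load("pb.npy");g=W(p,[-.046,0,0])[0]
go(g[0],g[1],.055,p[2],s);print(s["t"],s["tool_pos"],s["ft_force"])
T=np.array(im["T_tool_cam"]);Rt=R.from_rotvec(s["orientation"]).as_matrix()
im2=dict(pixels=im["pixels"],mtx=im["mtx"],origin=np.array(s["tool_pos"])+Rt@T[:3,3],rotation=Rt@T[:3,:3])
print(T.round(3))
for l in("bracket_grip","bracket_seat"):
  for q in finder.mark_of(l,im)[:3]: print(l,q["location"],q["score"],P(im2,W(p,[-.048,0,.084] if l=="bracket_grip" else [0,0,.11425])))
v=cv2.resize(im["pixels"][...,::-1],(768,576),interpolation=cv2.INTER_CUBIC)
for b in BR:
    q=((P(im2,W(p,b))+.5)*1.5).astype(int)
    for j in range(8):
        for k in(1,2,4):
            if not j&k: cv2.line(v,tuple(map(int,q[j])),tuple(map(int,q[j|k])),(0,255,0),1)
cv2.imwrite("pics/w1.png",v)
E
python3 m2.py
```

```text
shift [  1.1   0.5 204.7] turn -0.0014 yaw now 1.3619 tiltz [-2.e-04 -1.e-04 -1.e+00]
3.3 [ 0.52637268 -0.16238626  0.25970503] [-0.3196137   0.08232072 -0.48298262]
[[ 0.    -0.955 -0.297  0.083]
 [ 1.     0.     0.001 -0.   ]
 [-0.001 -0.297  0.955 -0.167]
 [ 0.     0.     0.     1.   ]]
bracket_grip [259.7, 165.0] 0.96 [[258.5126835  165.83218396]]
bracket_grip [101.3, 83.2] 0.64 [[258.5126835  165.83218396]]
bracket_grip [377.8, 207.1] 0.61 [[258.5126835  165.83218396]]
bracket_seat [165.8, 241.4] 0.85 [[258.56800341 124.13084847]]
bracket_seat [114.9, 131.0] 0.84 [[258.56800341 124.13084847]]
bracket_seat [383.6, 259.6] 0.76 [[258.56800341 124.13084847]]
```

View pics/w1.png

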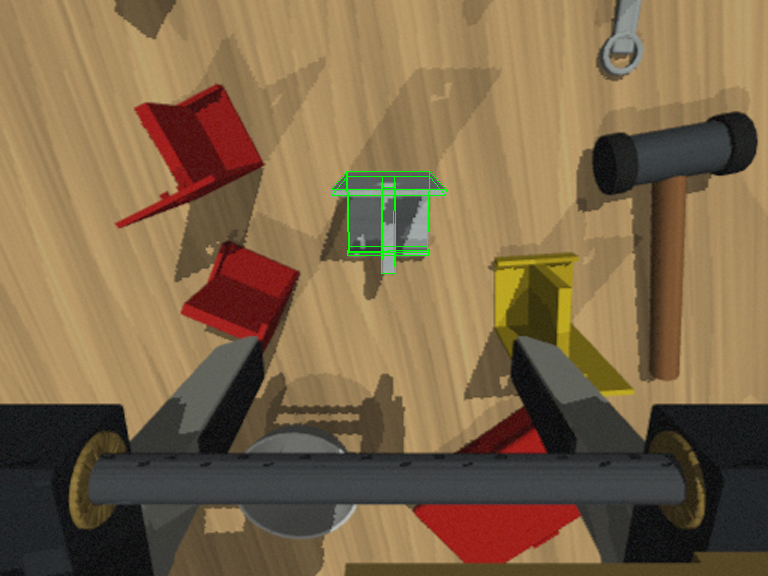

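The overlay sits on the aluminium bracket at about (388,215) in the view; the reds and the yellow are elsewhere, and the fingers open to both sides of its rib. Now I descend and grip.

Call:
{"method": "play_rows", "body": {"rows": [[[1,0.5,40,0],[1,0.5,80,0],[1,0.5,120,0],[1,0.5,155,0],[1,0.5,180,0],[1,0.5,195,0],[1,0.5,203,0],[1,0.5,204.5,0],[1,0.5,204.5,0],[1,0.5,204.5,0],[1,0.5,204.5,0]]]}}

```text
t: 4.37
tool_pos: [0.5284, -0.1609, 0.0564]
orientation: [2.438, 1.978, 0.002]
ft_force: [-0.4, 1.1, 0.3]
width: 0.999
grip_force: 0.0
```

Call:
{"method": "play_rows", "body": {"rows": [[[0,0,0,0],[0,0,0,0],[0,0,0,0],[0,0,0,0],[0,0,0,0],[0,0,0,0],[0,0,0,0],[0,0,0,0],[0,0,0,0],[0,0,0,0],[0,0,0,0],[0,0,0,0]]], "claw": 0}}

```text
t: 5.37
tool_pos: [0.5278, -0.1606, 0.0551]
orientation: [2.44, 1.979, 0.0]
ft_force: [0.0, 0.1, 0.5]
width: 0.19
grip_force: 0.0
```

Call:
{"method": "play_rows", "body": {"rows": [[[0,0,0,0],[0,0,0,0],[0,0,0,0],[0,0,0,0],[0,0,0,0]]]}}

```text
t: 5.78
tool_pos: [0.5278, -0.1605, 0.0551]
orientation: [-2.439, -1.979, 0.0]
ft_force: [-0.3, -0.9, -0.7]
width: 0.106
grip_force: 30.0
```

Call:
{"method": "play_rows", "body": {"rows": [[[0,0,-10,0],[0,0,-30,0],[0,0,-60,0],[0,0,-100,0],[0,0,-130,0],[0,0,-150,0],[0,0,-150,0],[0,0,-150,0],[0,0,-150,0]]]}}

```text
t: 6.53
tool_pos: [0.527, -0.1602, 0.2038]
orientation: [-2.438, -1.978, 0.002]
ft_force: [0.0, 0.4, -3.9]
width: 0.106
grip_force: 30.0
```

```bash
python3 - <<'E'
from fit import *
p=np.load("pr.npy");p=np.array([0.55279856, 0.21597811, 2.28738072]);np.save("pr.npy",p)
s=status.read_state();print(s["tool_pos"],s["ft_force"],s["width"],s["wrist_torque"])
g=W(p,[-.046-.06,0,0])[0];print(g)
go(g[0],g[1],.205,p[2])
E
```

```text
[ 0.52698549 -0.16023566  0.20377667] [ 0.03117088  0.37432581 -3.85237175] 0.10595360356132859 [-0.07293313 -0.01505635  0.03859831]
[0.62242073 0.13604843 0.        ]
shift [309.6  32.4  -1.2] turn -0.9241 yaw now 1.3633 tiltz [-2.1e-03  9.0e-04 -1.0e+00]
```

Call:
{"method": "play_rows", "body": {"rows": [[[38,4,0,-0.12],[76,8,0,-0.24],[114,12,0,-0.36],[152,16,0,-0.48],[190,20,0,-0.6],[225,24,0,-0.7],[260,28,0,-0.8],[290,31,0,-0.88],[309.5,32.5,0,-0.924],[309.5,32.5,20,-0.924],[309.5,32.5,50,-0.924],[309.5,32.5,80,-0.924],[309.5,32.5,100,-0.924],[309.5,32.5,105,-0.924],[309.5,32.5,105,-0.924],[309.5,32.5,105,-0.924],[309.5,32.5,105,-0.924]]]}}

```text
t: 7.95
tool_pos: [0.6241, 0.1357, 0.1014]
orientation: [1.301, 2.858, 0.002]
ft_force: [0.1, 0.2, -3.0]
width: 0.102
grip_force: 30.0
```

```bash
cat > m3.py <<'E'
from fit import *
import sys
s=status.read_state();M=R.from_rotvec(s["orientation"]).as_matrix();yaw=np.arctan2(M[1,0],M[0,0])
p=np.load("pr.npy")
g=np.array([np.cos(p[2]),np.sin(p[2])]);t=np.array([-g[1],g[0]])
d=s["tool_pos"][:2]-p[:2];print("t",s["t"],"TCP in rail x,y,z mm",(d@g*1000).round(1),(d@t*1000).round(1),(s["tool_pos"][2]*1000).round(1),"yaw err",round(yaw-p[2],4),"tilt",(M[:2,2]).round(4),"F rail",(s["ft_force"][:2]@g).round(1),(s["ft_force"][:2]@t).round(1),s["ft_force"][2].round(1))
if len(sys.argv)>1:
    for n in("scene","top"):
        im=get_image(n)
        # rail & bracket overlay
        b0=s["tool_pos"]-M@np.array([-.046,0,0]);pb=[b0[0],b0[1],yaw]
        dz=s["tool_pos"][2]-.055
        sc=8;v=cv2.resize(im["pixels"][...,::-1],None,fx=sc,fy=sc,interpolation=cv2.INTER_CUBIC)
        for parts,q0,z in((BR,pb,dz),(RL,p,0)):
            for b in parts:
                q=((P(im,W(q0,b)+[0,0,z])+.5)*sc).astype(int)
                for j in range(8):
                    for k in(1,2,4):
                        if not j&k: cv2.line(v,tuple(map(int,q[j])),tuple(map(int,q[j|k])),(0,255,0),1)
        for zz in(.1345,.14,.1455):
            q=((P(im,W(p,[-.0105,0,zz]))+.5)*sc).astype(int)[0];cv2.circle(v,tuple(map(int,q)),3,(0,0,255),-1)
        c=((P(im,W(p,[-.03,0,.13]))[0])*sc).astype(int);x0=max(c[0]-200,0);y0=max(c[1]-300,0)
        cr=v[y0:y0+600,x0:x0+400];cv2.imwrite(f"pics/{sys.argv[1]}_{n}.png",cr);print(n,x0/sc,y0/sc)
    a,b=[cv2.imread(f"pics/{sys.argv[1]}_{n}.png") for n in("scene","top")]
    cv2.imwrite(f"pics/{sys.argv[1]}.png",np.hstack([a,b]))
E
python3 m3.py ap
```

```text
t 7.95 TCP in rail x,y,z mm -107.4 -1.0 101.4 yaw err -0.0002 tilt [0.0019 0.0003] F rail 0.1 -0.2 -3.0
scene 311.25 257.5
top 74.0 142.625
```

View pics/ap.png

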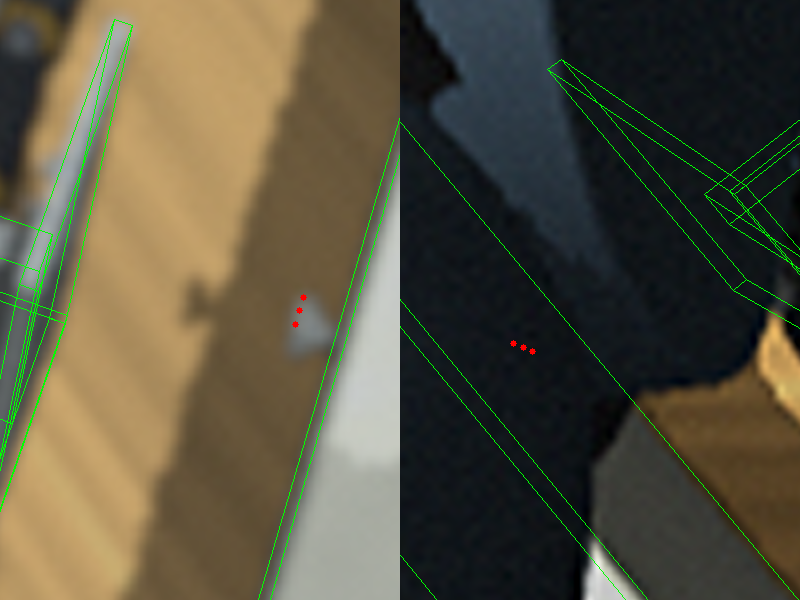

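Scene half: the aluminium plate is at left and the screw head is a grey cone at about crop (310,325), i.e. (348–350,298); the red dots (+5.5/0/−5.5) suggest it is low. The top view is hidden by the arm, so I use the first top picture for the second ray.

```bash
cat > m4.py <<'E'
from fit import *
p=np.load("pr.npy");out=[]
a=np.linspace(0,2*np.pi,40)
for n in("top","scene"):
    im=get_image(n);px=cv2.imread(f"pics/{n}.png")
    sc=20;c=P(im,W(p,[-.0105,0,.138]))[0].astype(int);x0,y0=c[0]-10,c[1]-12
    v=cv2.resize(px[y0:y0+26,x0:x0+20],None,fx=sc,fy=sc,interpolation=cv2.INTER_NEAREST)
    v=cv2.convertScaleAbs(v,alpha=1.6)
    for dz,col in((-.005,(0,0,255)),(0,(0,255,0)),(.005,(255,0,0))):
        for X,r in((-.0105,.007),(-.0043,.00225)):
            q=(P(im,W(p,np.c_[np.full(40,X),r*np.cos(a),.14+dz+r*np.sin(a)]))+.5-[x0,y0])*sc
            cv2.polylines(v,[q.astype(np.int32)],True,col,1)
    J=[(P(im,W(p,[-.0105,0,.141]))-P(im,W(p,[-.0105,0,.14])))[0],(P(im,W(p,[-.0105,.001,.14]))-P(im,W(p,[-.0105,0,.14])))[0]]
    print(n,x0,y0,"px/mm up",J[0].round(2),"px/mm y",J[1].round(2))
    out.append(v)
cv2.imwrite("pics/sc.png",np.hstack(out))
E
python3 m4.py
```

```text
top 79 173 px/mm up [-0.22 -0.09] px/mm y [0.32 0.38]
scene 338 284 px/mm up [ 0.09 -0.3 ] px/mm y [ 0.15 -0.48]
```

View pics/sc.png

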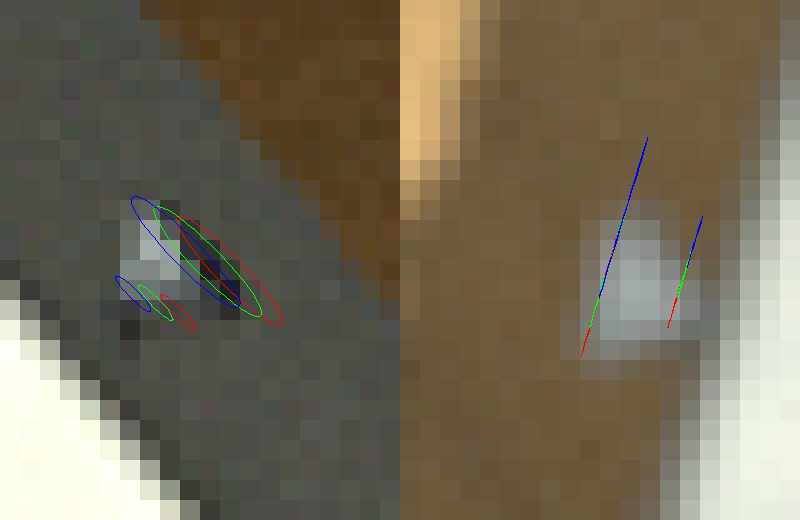

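Scene blob centre is about (349,298.5) and top head about (89.2,186.1). Together they put the screw about 4 mm low and about 1 mm to −y, so feeling is needed. I approach to just in front of the head.

Call:
{"method": "play_rows", "body": {"rows": [[[15,0,0,0],[30,0,0,0],[40,0,0,0],[45,0,0,0],[45,0,0,0],[45,0,0,0],[45,0,0,0]]]}}

```text
t: 8.73
tool_pos: [0.5941, 0.1694, 0.1003]
orientation: [1.301, 2.859, 0.0]
ft_force: [0.5, -0.2, -2.5]
width: 0.104
grip_force: 30.0
```

```bash
python3 m3.py
```

```text
t 8.7333 TCP in rail x,y,z mm -62.2 -0.5 100.3 yaw err -0.0 tilt [ 0.0004 -0.    ] F rail -0.5 -0.3 -2.5
```

Call:
{"method": "play_rows", "body": {"rows": [[[2,0.5,0,0],[3,0.5,0,0],[4,0.5,0,0],[5,0.5,0,0],[6,0.5,0,0],[6,0.5,0,0],[6,0.5,0,0],[6,0.5,0,0]]]}}

```text
t: 9.4
tool_pos: [0.5903, 0.1744, 0.1002]
orientation: [1.302, 2.859, 0.0]
ft_force: [0.4, 0.2, -3.7]
width: 0.106
grip_force: 30.0
```

```bash
python3 m3.py
```

```text
t 9.4 TCP in rail x,y,z mm -56.0 -0.9 100.2 yaw err -0.0001 tilt [0. 0.] F rail -0.1 -0.4 -3.7
```

Call:
{"method": "play_rows", "body": {"rows": [[[0.5,0,0,0],[1,0,0,0],[1.5,0,0,0],[1.5,0,0,0],[1.5,0,0,0]]]}}

```text
t: 9.82
tool_pos: [0.59, 0.1747, 0.1003]
orientation: [1.301, 2.858, -0.0]
ft_force: [4.4, -5.7, -4.6]
width: 0.105
grip_force: 30.0
```

```bash
python3 m3.py
```

```text
t 9.8167 TCP in rail x,y,z mm -55.5 -1.0 100.3 yaw err -0.0001 tilt [ 0.0016 -0.001 ] F rail -7.2 0.4 -4.6
```

Call:
{"method": "play_rows", "body": {"rows": [[[0,0,0.5,0],[0,0,1,0],[0,0,1.5,0],[0,0,2,0],[0,0,2.5,0],[0,0,3,0],[0,0,3,0]]]}}

```text
t: 10.4
tool_pos: [0.5891, 0.1757, 0.0969]
orientation: [-1.302, -2.859, -0.0]
ft_force: [1.8, 0.2, -2.9]
width: 0.102
grip_force: 30.0
```

```bash
python3 m3.py
```

```text
t 10.4 TCP in rail x,y,z mm -54.2 -0.9 96.9 yaw err -0.0002 tilt [-0.0004  0.0003] F rail -1.0 -1.4 -2.9
```

Call:
{"method": "play_rows", "body": {"rows": [[[1,0,0,0],[2,0,0,0],[3,0,0,0],[4,0,0,0],[4,0,0,0],[4,0,0,0]]]}}

```text
t: 10.9
tool_pos: [0.5863, 0.1786, 0.097]
orientation: [-1.301, -2.859, 0.001]
ft_force: [0.3, 0.5, -3.5]
width: 0.106
grip_force: 30.0
```

```bash
python3 m3.py
```

```text
t 10.9 TCP in rail x,y,z mm -50.2 -0.7 97.0 yaw err 0.0001 tilt [-0.0006 -0.0001] F rail 0.2 -0.6 -3.5
```

Over the head without force. On to the rail face, with light pressure.

Call:
{"method": "play_rows", "body": {"rows": [[[1,0,0,0],[2,0,0,0],[3,0,0,0],[4,0,0,0],[4.5,0,0,0],[5,0,0,0],[5.5,0,0,0],[5.5,0,0,0],[5.5,0,0,0]]]}}

```text
t: 11.65
tool_pos: [0.5832, 0.1824, 0.0971]
orientation: [1.302, 2.859, -0.0]
ft_force: [1.9, -3.4, -5.0]
width: 0.105
grip_force: 30.0
```

```bash
python3 m3.py
```

```text
t 11.65 TCP in rail x,y,z mm -45.3 -0.8 97.1 yaw err -0.0003 tilt [ 0.0002 -0.0003] F rail -3.8 0.8 -5.0
```

Call:
{"method": "play_rows", "body": {"rows": [[[0.5,0,0.5,0],[0.8,0,1,0],[0.8,0,2,0],[0.8,0,3,0],[0.8,0,4,0],[0.8,0,5,0],[0.8,0,6,0],[0.8,0,6,0]]]}}

```text
t: 12.32
tool_pos: [0.5838, 0.183, 0.0919]
orientation: [1.301, 2.857, 0.002]
ft_force: [5.5, -5.0, -1.6]
width: 0.105
grip_force: 30.0
```

```bash
python3 m3.py; python3 -c "
from h import *
print(status.read_state()['wrist_torque'])"
```

```text
t 12.3167 TCP in rail x,y,z mm -45.2 -1.8 91.9 yaw err -0.0005 tilt [0.0031 0.0002] F rail -7.3 -0.8 -1.6
[-0.55813627 -0.99451943 -0.12585483]
```

Call:
{"method": "play_rows", "body": {"rows": [[[0,0,0.5,0],[0,0,1,0],[0,0,1.5,0],[0,0,2,0],[0,0,2.5,0],[0,0,3,0],[0,0,3,0]]]}}

```text
t: 12.9
tool_pos: [0.584, 0.1831, 0.0895]
orientation: [1.301, 2.856, 0.003]
ft_force: [4.2, -5.8, 4.3]
width: 0.106
grip_force: 30.0
```

```bash
python3 m3.py
```

```text
t 12.9 TCP in rail x,y,z mm -45.3 -2.0 89.5 yaw err -0.0005 tilt [0.0036 0.0005] F rail -7.1 0.6 4.3
```

Call:
{"method": "play_rows", "body": {"rows": [[[0,0.3,0.5,0],[0,0.6,1,0],[0,0.6,1.5,0],[0,0.6,2,0],[0,0.6,2.5,0],[0,0.6,3,0],[0,0.6,3,0]]]}}

```text
t: 13.48
tool_pos: [0.5846, 0.1837, 0.0868]
orientation: [1.301, 2.856, 0.004]
ft_force: [3.5, -4.3, 6.7]
width: 0.107
grip_force: 30.0
```

```bash
python3 m3.py
```

```text
t 13.4833 TCP in rail x,y,z mm -45.3 -2.8 86.8 yaw err -0.0005 tilt [0.0041 0.0007] F rail -5.6 0.2 6.7
```

Call:
{"method": "play_rows", "body": {"rows": [[[0,-0.3,0.5,0],[0,-0.6,1,0],[0,-0.8,1.5,0],[0,-0.8,2,0],[0,-0.8,2.5,0],[0,-0.8,3,0],[0,-0.8,3,0]]]}}

```text
t: 14.07
tool_pos: [0.5843, 0.1834, 0.0837]
orientation: [1.3, 2.856, 0.005]
ft_force: [5.6, -2.4, 3.2]
width: 0.107
grip_force: 30.0
```

```bash
python3 m3.py
```

```text
t 14.0667 TCP in rail x,y,z mm -45.2 -2.4 83.7 yaw err -0.0005 tilt [0.0048 0.0011] F rail -5.5 -2.7 3.2
```

Call:
{"method": "play_rows", "body": {"rows": [[[0,0.4,0.5,0],[0,0.4,1,0],[0,0.4,1.5,0],[0,0.4,2,0],[0,0.4,2,0],[0,0.4,2,0]]]}}

```text
t: 14.57
tool_pos: [0.5843, 0.1834, 0.0814]
orientation: [1.301, 2.856, 0.004]
ft_force: [5.0, -4.4, 2.8]
width: 0.109
grip_force: 30.0
```

```bash
python3 m3.py
```

```text
t 14.5667 TCP in rail x,y,z mm -45.3 -2.4 81.4 yaw err -0.0005 tilt [0.004  0.0007] F rail -6.6 -0.9 2.8
```

Call:
{"method": "play_rows", "body": {"rows": [[[0,0,0.5,0],[0,0,1,0],[0,0,1.5,0],[0,0,1.5,0],[0,0,1.5,0]]]}}

```text
t: 14.98
tool_pos: [0.5842, 0.1833, 0.0797]
orientation: [1.301, 2.856, 0.003]
ft_force: [5.6, -3.6, 1.2]
width: 0.1
grip_force: 30.0
```

```bash
python3 m3.py
```

```text
t 14.9833 TCP in rail x,y,z mm -45.2 -2.2 79.7 yaw err -0.0005 tilt [0.0036 0.0005] F rail -6.4 -1.8 1.2
```

Call:
{"method": "play_rows", "body": {"rows": [[[0,0,0.5,0],[0,0,1,0],[0,0,1,0],[0,0,1,0]]]}}

```text
t: 15.32
tool_pos: [0.5841, 0.1832, 0.0786]
orientation: [1.301, 2.856, 0.003]
ft_force: [5.5, -5.6, 0.4]
width: 0.106
grip_force: 30.0
```

```bash
python3 m3.py
```

```text
t 15.3167 TCP in rail x,y,z mm -45.2 -2.1 78.6 yaw err -0.0005 tilt [0.0034 0.0004] F rail -7.8 -0.5 0.4
```

Call:
{"method": "play_rows", "body": {"rows": [[[0,0,0.4,0],[0,0,0.8,0],[0,0,0.8,0],[0,0,0.8,0]]]}}

```text
t: 15.65
tool_pos: [0.5841, 0.1832, 0.0779]
orientation: [1.301, 2.856, 0.003]
ft_force: [4.2, -3.4, 0.1]
width: 0.104
grip_force: 30.0
```

```bash
python3 m3.py
```

```text
t 15.65 TCP in rail x,y,z mm -45.2 -2.1 77.9 yaw err -0.0005 tilt [0.0033 0.0004] F rail -5.3 -1.0 0.1
```

Call:
{"method": "play_rows", "body": {"rows": [[[0,0,0.5,0],[0,0,1,0],[0,0,1,0],[0,0,1,0]]]}}

```text
t: 15.98
tool_pos: [0.5842, 0.1833, 0.0774]
orientation: [1.301, 2.856, 0.003]
ft_force: [2.1, -5.4, 7.2]
width: 0.106
grip_force: 30.0
```

```bash
python3 m3.py
```

```text
t 15.9833 TCP in rail x,y,z mm -45.2 -2.2 77.4 yaw err -0.0004 tilt [0.0036 0.0005] F rail -5.4 2.0 7.2
```

The hard stop is felt at 77.4 mm. Seating push next.

Call:
{"method": "play_rows", "body": {"rows": [[[0,0,0.3,0],[0,0,0.6,0],[0,0,0.6,0],[0,0,0.6,0],[0,0,0.6,0]]]}}

```text
t: 16.4
tool_pos: [0.5843, 0.1833, 0.0773]
orientation: [1.301, 2.856, 0.003]
ft_force: [1.5, -6.3, 10.4]
width: 0.108
grip_force: 30.0
```

```bash
python3 m3.py
```

```text
t 16.4 TCP in rail x,y,z mm -45.3 -2.3 77.3 yaw err -0.0004 tilt [0.004  0.0005] F rail -5.8 3.0 10.4
```

Call:
{"method": "play_rows", "body": {"rows": [[[0,-0.3,0.4,0],[0,-0.3,0.8,0],[0,-0.3,0.8,0],[0,-0.3,0.8,0],[0,-0.3,0.8,0]]]}}

```text
t: 16.82
tool_pos: [0.5844, 0.1834, 0.0771]
orientation: [1.3, 2.855, 0.005]
ft_force: [0.4, -4.4, 15.4]
width: 0.107
grip_force: 30.0
```

```bash
python3 m3.py
```

```text
t 16.8167 TCP in rail x,y,z mm -45.3 -2.4 77.1 yaw err -0.0004 tilt [0.0049 0.001 ] F rail -3.5 2.6 15.4
```

Call:
{"method": "play_rows", "body": {"rows": [[[0.3,0,0.15,0],[0.3,0,0.15,0],[0.3,0,0.15,0],[0.3,0,0.15,0],[0.3,0,0.15,0],[0.3,0,0.15,0]]]}}

```text
t: 17.32
tool_pos: [0.5843, 0.1834, 0.0771]
orientation: [1.3, 2.855, 0.004]
ft_force: [0.6, -6.4, 16.7]
width: 0.105
grip_force: 30.0
```

```bash
python3 m3.py seat
```

```text
t 17.3167 TCP in rail x,y,z mm -45.3 -2.4 77.1 yaw err -0.0004 tilt [0.0052 0.0007] F rail -5.2 3.7 16.7
scene 311.25 257.5
top 74.0 142.625
```

View pics/seat.png

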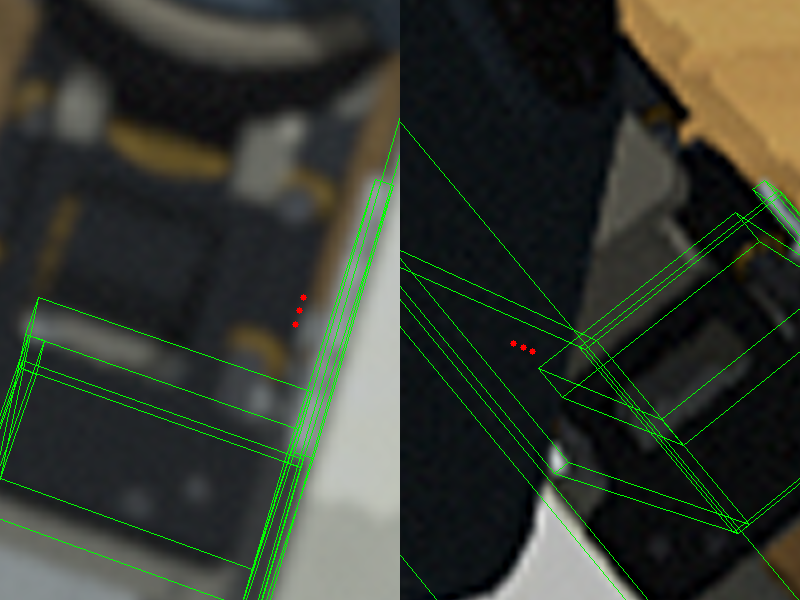

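The plate lies flush along the rail face (left panel, x 280–390), with the screw bump in front of it at about (310,330); the top view is mostly hidden by the arm. I relax the load to a few newtons and open.

Call:
{"method": "play_rows", "body": {"rows": [[[-0.3,-0.3,-0.6,0],[-0.5,-0.4,-1.3,0],[-0.5,-0.4,-1.3,0],[-0.5,-0.4,-1.3,0]]]}}

```text
t: 17.75
tool_pos: [0.5841, 0.1832, 0.0774]
orientation: [1.3, 2.856, 0.005]
ft_force: [4.3, -1.4, 10.0]
width: 0.107
grip_force: 30.0
```

```bash
python3 m3.py
```

```text
t 17.75 TCP in rail x,y,z mm -45.2 -2.1 77.4 yaw err -0.0003 tilt [0.0045 0.0012] F rail -3.9 -2.3 10.0
```

Call:
{"method": "play_rows", "body": {"rows": [[[0,0.2,-0.6,0],[0,0.2,-0.6,0],[0,0.2,-0.6,0]]]}}

```text
t: 18.0
tool_pos: [0.584, 0.1832, 0.0775]
orientation: [1.3, 2.856, 0.004]
ft_force: [6.1, -2.8, 5.1]
width: 0.104
grip_force: 30.0
```

Call:
{"method": "play_rows", "body": {"rows": [[[0,0,0,0],[0,0,0,0],[0,0,0,0],[0,0,0,0],[0,0,0,0],[0,0,0,0],[0,0,0,0],[0,0,0,0],[0,0,0,0],[0,0,0,0]]], "claw": 50}}

```text
t: 18.83
tool_pos: [0.5824, 0.1829, 0.0762]
orientation: [-1.301, -2.859, 0.0]
ft_force: [0.6, 0.3, 0.1]
width: 0.501
grip_force: 0.0
```

```bash
python3 m3.py
```

```text
t 18.8333 TCP in rail x,y,z mm -44.3 -0.6 76.2 yaw err -0.0001 tilt [-0.  0.] F rail -0.2 -0.7 0.1
```

Call:
{"method": "play_rows", "body": {"rows": [[[0,0,-5,0],[0,0,-20,0],[0,0,-50,0],[0,0,-90,0],[0,0,-130,0],[-30,0,-160,0],[-70,0,-170,0],[-110,0,-170,0],[-150,0,-170,0],[-190,0,-170,0],[-230,0,-170,0],[-270,0,-170,0],[-300,0,-170,0],[-300,0,-170,0],[-300,0,-170,0]]]}}

```text
t: 20.08
tool_pos: [0.7796, -0.0446, 0.2453]
orientation: [-1.304, -2.857, 0.0]
ft_force: [-0.9, 0.7, 0.1]
width: 0.503
grip_force: 0.0
```

```bash
python3 - <<'E'
from fit import *
s=status.read_state();print(s["t"],s["tool_pos"])
pr=np.load("pr.npy");out=[]
y0=-.0015;zb=.0221
for n in("scene","top"):
    im=get_image(n);q0=[*W(pr,[0,y0,0])[0][:2],pr[2]];sc=8
    v=cv2.resize(im["pixels"][...,::-1],None,fx=sc,fy=sc,interpolation=cv2.INTER_CUBIC);raw=v.copy()
    for b in BR:
        q=((P(im,W(q0,b)+[0,0,zb])+.5)*sc).astype(int)
        for j in range(8):
            for k in(1,2,4):
                if not j&k: cv2.line(v,tuple(map(int,q[j])),tuple(map(int,q[j|k])),(0,255,0),1)
    c=(P(im,W(pr,[-.03,0,.1]))[0]*sc).astype(int);x0=max(c[0]-200,0);yy=max(c[1]-260,0)
    out.append(v[yy:yy+520,x0:x0+400])
cv2.imwrite("pics/end.png",np.hstack(out))
E
```

```text
20.0833 [ 0.77960885 -0.0446388   0.24527658]
```

View pics/end.png

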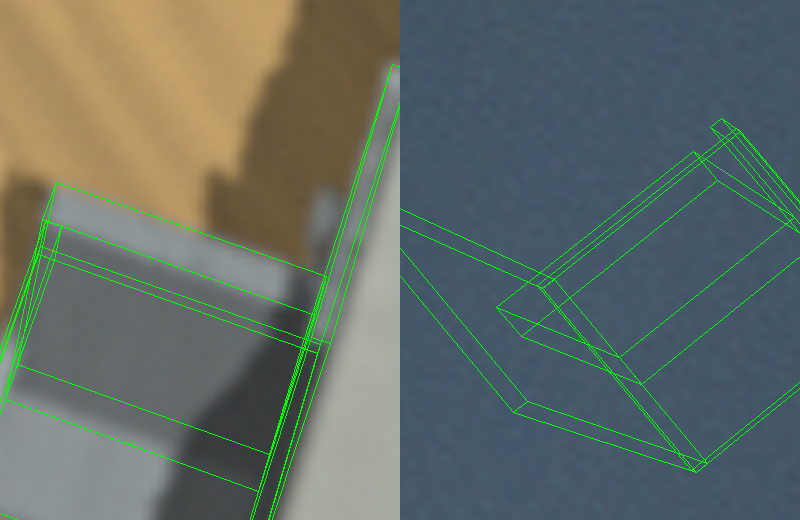

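The left panel shows the plate flush on the rail with the screw head in front of it at about (323,215); the top view is still blocked by the arm. I move clear for a level check.

Call:
{"method": "play_rows", "body": {"rows": [[[0,-40,0,0],[0,-80,0,0],[0,-120,0,0],[0,-160,0,0],[0,-200,0,0],[0,-240,0,0],[0,-280,0,0],[0,-320,0,0],[0,-360,0,0],[0,-400,0,0],[0,-440,0,0],[0,-480,0,0],[-20,-520,0,0],[-20,-520,0,0],[-20,-520,0,0],[-20,-520,0,0]]]}}

```text
t: 21.52
tool_pos: [0.4007, -0.3987, 0.2466]
orientation: [1.301, 2.859, 0.0]
ft_force: [0.9, 0.1, 0.2]
width: 0.499
grip_force: 0.0
```

```bash
python3 - <<'E'
from fit import *
from scipy.optimize import minimize
s=status.read_state();print(s["t"],s["tool_pos"])
pr=np.load("pr.npy");ims=[get_image(n) for n in("scene","top")];ms=[]
for im in ims:
    c=P(im,W(pr,[-.035,0,.05]))[0];
    qs=finder.masks_of("bracket",im);q=min(qs,key=lambda q:np.hypot(*(np.array(q["rect"][:2])+np.array(q["rect"][2:])/2-c)));print(q["rect"],q["score"]);ms.append(q["region"].astype(float))
def parts(v):
    x,y,z,roll,pit=v;M=R.from_euler("xy",[roll,pit]).as_matrix();return [b@M.T+[x,y,z] for b in BR]
f=lambda v:cost(pr,ims,ms,parts(v*np.array([1e-3,1e-3,1e-3,.02,.02])))
r=minimize(f,np.array([0,-1.,22,0,0]),method="Nelder-Mead",options=dict(initial_simplex=np.array([[0,-1,22,0,0],[2,-1,22,0,0],[0,2,22,0,0],[0,-1,26,0,0],[0,-1,22,2,0],[0,-1,22,0,2]],float),maxiter=500))
print("x,y,z mm",r.x[:3],"roll,pitch",r.x[3:]*.02,r.fun, "level cost",f(np.array([0,-1.,22,0,0])))
sc=8;out=[]
for im in ims:
    v=cv2.resize(im["pixels"][...,::-1],None,fx=sc,fy=sc,interpolation=cv2.INTER_CUBIC)
    for b in parts([0,-.001,.022,0,0]):
        q=((P(im,W(pr,b))+.5)*sc).astype(int)
        for j in range(8):
            for k in(1,2,4):
                if not j&k: cv2.line(v,tuple(map(int,q[j])),tuple(map(int,q[j|k])),(0,255,0),1)
    c=(P(im,W(pr,[-.03,0,.1]))[0]*sc).astype(int);x0=max(c[0]-200,0);yy=max(c[1]-260,0)
    out.append(cv2.convertScaleAbs(v[yy:yy+520,x0:x0+400],alpha=1.5))
cv2.imwrite("pics/end2.png",np.hstack(out))
E
```

```text
21.5167 [ 0.40071299 -0.39872939  0.24656427]
[300.8, 281.7, 62.2, 68.3] 0.62
[74.4, 167.0, 65.7, 42.4] 0.96
x,y,z mm [ 0.59775015 -2.52497898 23.17876797] roll,pitch [-0.00131563 -0.00579005] 0.13780920843079558 level cost 0.15804207373449863
```

View pics/end2.png

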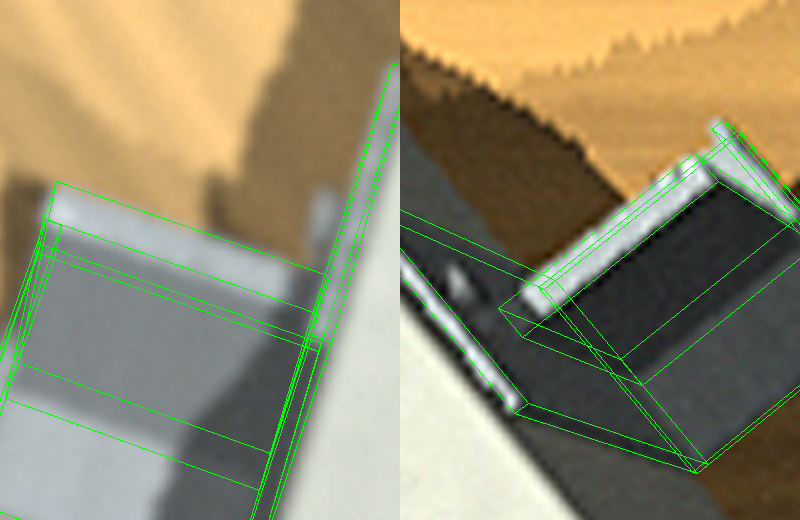

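Both views show the shelf hung flat and level: roll −0.001 and pitch −0.006 rad, both within noise. The head shows in front of the slot. Handing in.

```bash
python3 -c "
from cell import workorder
print(workorder.sign_off())"
```

```text
the job is handed in; nothing more can be done
None
```

The aluminium shelf hangs on the rail screw, pushed down over the ridges to the hard stop and seated with about 17 N. It was let go level and flat, and the job was handed in at about 21.6 s.

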